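# Check the dial gauge with its dead weight

### The job

Check the dial gauge with its dead weight: hang the steel weight by its bail on the gauge's hook so that it stands on the round rest below, and let go of it. Then flip the safety catch up and over, off the lever, and only then pull the lever smoothly all the way to the front, so that the rest sinks and the weight hangs free on the hook. Finish while holding the lever there, the weight hanging calm and untouched for the reading; do not overload or jerk the gauge, force the lever past its catch, or disturb the tape, screwdriver and cap nearby.

Things in the scene. Friction and masses are not known exactly. Their poses are not given: they have to be found in the camera images.
- stand: Grey bench stand, fixed, 320 x 270 x 320 mm. Origin: on the table top, right under the middle of the hook; x points from its front to its column (the lever is pulled to -x), y away from the lever's side, z up. Base plate 16 mm thick, x -150 to +170, y -185 to +85 mm. Column and dial gauge head begin at x = +108 mm, 94 mm wide. Lever and catch lie in the plane y = -140 mm.
- hook_seat (a point): Middle of the hook's seat, centre of its round 8 mm bar, 178 mm above the table unloaded; axes as the stand's; sinks with the hook. The bar comes forward from the gauge head, centre 18 mm above this point, dips from 34 mm behind it into a nearly level seat 32 mm long and turns up in front: the upturned end's centre is 30 mm in front of this point and its top 20 mm above it.
- hook (a joint): How far the spring gauge's hook is drawn down, m: 0 unloaded, 0.020 bottom stop; spring 700 N/m, so the check weight draws it about 0.008 to 0.010.
- rest_top (a point): Centre of the top of the weight's rest, a round plate of 88 mm diameter right below the hook, 90 mm above the table at first; the lever lowers it by up to 26 mm.
- rest: The rest itself (plate on a vertical stem); its origin is the centre of its top face. It moves with the lever: 42 mm down per radian.
- weight: Loose steel check weight, 0.58 to 0.73 kg: cylinder 54 mm across, 42 mm high, origin at the centre of its underside, z up. Rigid upright bail of round 8 mm bar in its y-z plane: legs at y = -25 and +25 mm (58 mm over all), straight from 42 to 91 mm up; level top bar at 100 mm (centre), straight for 32 mm. Take it from above across both legs, or by the bar.
- bail (a point): Centre of the bail's top bar, 100 mm above the weight's underside, weight's axes. The bail goes crosswise to the hook (weight's y along the stand's y, either way round). With the weight on the rest, this point is 12 mm above the hook's seat, below the top of the upturned end; to pass over that end the weight must be raised at least 12 mm above the rest.
- catch (a joint): Angle of the safety catch, rad: 0 closed (arm level, its forked nose against the front of the lever), grows as it is flipped up and over to the front; 2.6 is its open stop. It moves almost freely: past 1.6 it falls open by itself.
- catch_tab (a point): Middle of the catch's thumb tab, a dark steel block 10 mm wide (stand's y) and 16 mm long (x) standing up from the catch's arm, its top 10 mm above this point, the arm's top 18 mm below it. 60 mm from the pivot along the arm and 20 mm above it; turns with the catch. The lever's bar is 50 mm behind it; both flanks are free.
- catch_pivot (a point): Pivot of the catch on its clevis, 85 mm above the table; the pivot runs along the stand's y. The arm reaches from here towards the lever (+x).
- lever (a joint): Angle of the lever, rad: 0 upright, grows as its top is pulled towards the front (-x of the stand), 0.62 at its stop. A spring pulls it back to 0: 4 N at the knob at the start, 8 N at the end. The closed catch blocks it.
- lever_knob (a point): Centre of the black knob at the lever's top: 32 mm diameter, 34 mm high, 201 mm above the table when upright, 166 mm from the lever's pivot; below it is a bar 10 mm thick (x) and 12 mm wide (y).
- lever_pivot (a point): Pivot of the lever, 35 mm above the table, along the stand's y.
- masking_tape: Bystander: roll of masking tape, 104 mm across, 25 mm high, lying flat; origin under its centre.
- screwdriver_red: Bystander: red screwdriver, 191 mm long, lying; origin under its middle.
- fuel_cap: Bystander: black fuel cap, 69 mm across, 33 mm high; origin under its centre.

How it is judged (in metres and radians):
On the way, in this order (a step that is already met when the one before it is completed fails the run):
1. the weight stands still on the rest with its bail over the hook's seat, let go, the catch still closed (x of bail in the frame of hook_seat between -0.022 and 0.022 m and y of bail in the frame of hook_seat between -0.02 and 0.02 m and z of bail in the frame of hook_seat between 0.005 and 0.016 m and contact force between weight and rest above 3 N and contact force between weight and the fingers below 0.1 N and linear speed of weight below 0.02 m/s and angle between weight's own z axis and vertical below 0.1 rad and value of joint catch below 0.3 rad and value of joint lever below 0.08 rad), for 0.2 s.
2. the safety catch is flipped open, the lever not yet pulled (value of joint catch above 1.8 rad and value of joint lever below 0.1 rad), for 0.2 s.
3. the lever is pulled to its stop and the weight hangs free on the gauge (value of joint lever above 0.52 rad and contact force between weight and rest below 0.1 N and value of joint hook above 0.006 m), for 0.2 s.
At the end, for the whole second after the job is handed in: the catch is open (beyond 1.8 rad), the robot holds the lever pulled (beyond 0.52 rad, at least 1 N on it), and the weight hangs calmly (under 30 mm/s) by its bail on the gauge's hook, off the rest and untouched by the robot, with the hook drawn down 6 to 14 mm (all of step 3 and value of joint catch above 1.8 rad and contact force between any of the fingers, the arm and stand above 1 N and contact force between weight and the fingers below 0.1 N and contact force between weight and the arm below 0.1 N and value of joint hook below 0.014 m and distance between bail and hook_seat below 0.03 m and height (world z) of bail above 0.16 m and linear speed of weight below 0.03 m/s); the arm keeps its last pose, push and grip.
It fails at once if the gauge is jerked or overloaded (hook drawn beyond 17 mm) (value of joint hook above 0.017 m).
It fails at once if the lever is forced past its closed catch (value of joint lever above 0.15 rad and value of joint catch below 0.6 rad).
It fails at once if the tape, screwdriver or cap is disturbed (moved over 30 mm) (distance of any of masking_tape, screwdriver_red, fuel_cap from where it was at the start of the episode above 0.03 m).
It also fails if it takes over 72 s, if anything falls off the work surface, if the arm or the gripper's body presses on something with over 40 N, if the wrist force passes 120 N, or if a joint passes its speed limit or range.

### The arm

A 6-joint arm with a two-finger parallel gripper is mounted at the origin on a cart in front of the work surface, level with it; the furniture and walls round the work are solid. World frame = base frame: x ahead of the robot, y to its left, z up, the work surface at z = 0. Lengths are in m, angles in degrees, forces in N, time in s.
With the tool pointing down it reaches from about 0.325 to 0.9 m from the base axis. Payload 6.1 kg.
Tool frame: the origin (TCP) lies midway between the tips of the shut fingers; the grasp point (between the pads) lies 19 mm behind it; z points along the fingers, y is the line along which they close (so a half turn about z gives the same grasp; the last joint's range is limited). The gripper opens to 85 mm and grips with 20 to 120 N. Pads are 22 mm wide; open, the fingers measure 114 mm over their backs; the gripper's body (76 mm by 85 mm) begins 54 mm behind the grasp point. The pads swing forward as they close: fully open they stand 13 mm farther back than shut.
Start: joints at [-76.496, 12.628, 87.462, -0, 79.91, -7.225], TCP at [0.221, -0.585, 0.231] pointing down, gripper open.
Joint ranges: [-170.65, 170.65], [-52.31, 119.04], [5.05, 147.46], [-71.25, 251.25], [11.57, 151.72], [-153.62, 153.62]. Speed limits (degrees/s): [147.25, 147.25, 172.46, 180, 180, 180].

### API

Orientations are given as [roll, pitch, yaw] about the fixed x, y, z axes, in that order (R = Rz(yaw) Ry(pitch) Rx(roll)).
In Python, from rig import robot, viewer gives the robot as it stands.
- The arm moves only by the tool servo_tool, never from a script. Its argument "increments" is one flat list of numbers, 6 for each row, row after row: the shift along the tool's x, y, z normalised to -1 to 1, where 1 is 1000 mm, then the turn, a rotation vector about the tool's x, y, z normalised to -1 to 1, where 1 is 30 degrees. A call has 1 to 20 rows; each row is the pose to reach, as a shift and turn from the pose commanded when the call began, along the tool's axes at that moment; what a row does not reach only later rows make up. A row lasts 1/10 s, in which the tool goes at most 50 mm and 8.59 degrees, less where a joint would pass 70% of its speed; a pose out of reach is approached as far as the arm can. A call with a number of a shift or a turn outside -1 to 1 is refused whole. A call with a gripper value outside its range is refused whole. "claw" is the opening, from 0 (shut) to 1 (fully open), set as the call begins (left out, the last holds). The fingers move at their own pace and stop on an object; "grip_force" is the grip in N (left out, the last holds). Time passes only in rows, so rows that repeat a pose let the fingers close. It gives the time, the measured TCP pose, the force, the opening and the grip force at its end, in the units of the state.
- robot.read_state(): the state, without advancing time (a new reading comes with each control period).
- viewer.capture(name): name is "side" or "top"; returns a dict with "frame" (480x640x3 uint8, blue, green, red), "depth" (480x640 float32, m along the optical axis (not along the pixel's ray), 0 where there is no reading), "camera_matrix" (3x3 intrinsics, pixels), "extrinsics" (4x4, takes a point from world to camera coordinates). Camera axes: x right, y down, z forward; pixel columns grow to the right and rows downward; lengths in m; the calibration is good to about 2 mm. A picture is of the moment at which its call begins.
- robot.sign_off(): hands the job in; it is judged then, once.
The state is a dict: "time": time; "q": joint angles; "joint_velocities": joint speeds; "effort": joint torques, N m; "ee_pos": TCP position; "ee_rot": TCP orientation; "wrist_force": force on the tool from outside, world axes, zero at the start; "ft_torque": the same for the moment, N m; "gripper_width": finger opening in m; "grip_force": force on a finger pad.
Only numpy, scipy, OpenCV 4.12 (cv2) and the standard library are available. Lean on these libraries where they do the work, as an engineer would, in place of code of your own. Each camera call takes 0.05 s, during which the arm holds its last target. There are 200 camera calls.

## Working session

There is one attempt and no reset: what is moved stays moved. The work goes in short steps, Python scripts to look and compute and a tool call to move; the robot and the scene stay as the last step left them, time stands still between calls to the robot, and variables do not carry over. Pictures are saved under pics/ and viewed, at most 10 in all, crops included, and the job is handed in when it is done.

Besides the shell and the picture viewer there is one more tool, called after "Request:" as name(argument=value, ...) on one line, values as JSON. servo_tool: Moves the arm, as the interface text tells. Scaled input: -1 to 1 covers 1000 mm each way for a shift and 30 degrees each way for a turn. Its arguments: {"type":"object","properties":{"increments":{"type":"array"},"claw":{"type":"number"},"grip_force":{"type":"number"}},"required":["increments"]}

```bash
ls; mkdir -p pics
python3 - <<'E'
from rig import robot, viewer
import cv2, numpy as np
s=robot.read_state(); print(s)
for n in("side","top"):
    c=viewer.capture(n); cv2.imwrite(f"pics/{n}0.png",c["frame"]); np.savez(f"{n}0.npz",**c)
    print(n,c["camera_matrix"].round(1).tolist(),c["extrinsics"].round(4).tolist())
E
```

```text
pics
{'time': 0.0, 'q': array([-7.64958759e+01,  1.26737997e+01,  8.75271184e+01,  1.63455955e-04,
        7.99108622e+01, -7.22529713e+00]), 'joint_velocities': array([ 0.01865879,  0.15330966, -0.00051778,  0.10066175, -0.05102487,
       -0.0744708 ]), 'effort': array([ 4.41938764e-04, -4.96903896e+01, -3.89393842e+01, -2.36649312e-04,
        1.10245679e-02,  1.29560703e-05]), 'ee_pos': array([ 0.22107101, -0.58393652,  0.23020234]), 'ee_rot': array([-1.79889127e+02, -1.42183474e-02,  2.07293787e+01]), 'wrist_force': array([ 0.18674462,  0.73803754, -0.01173689]), 'ft_torque': array([-0.03285443, -0.04012085,  0.00491743]), 'grip_force': 0.0, 'gripper_width': 0.08540003307078423}
side [[561.8, 0.0, 312.6], [0.0, 561.8, 234.7], [0.0, 0.0, 1.0]] [[0.9995, 0.0246, 0.0189, -0.5679], [0.0296, -0.5754, -0.8173, 0.0598], [-0.0093, 0.8175, -0.5759, 1.8312], [0.0, 0.0, 0.0, 1.0]]
top [[608.1, 0.0, 322.4], [0.0, 608.1, 240.4], [0.0, 0.0, 1.0]] [[-0.0261, -0.9996, 0.012, -0.0728], [-0.9949, 0.0248, -0.0975, 0.5795], [0.0972, -0.0145, -0.9952, 1.6738], [0.0, 0.0, 0.0, 1.0]]
```

View pics/top0.png

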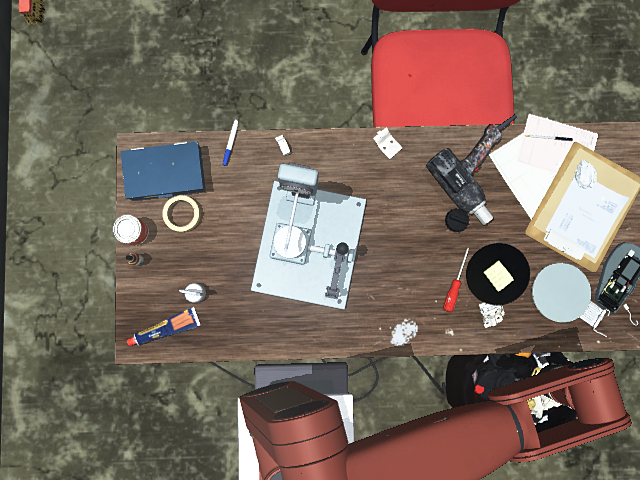

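View pics/side0.png

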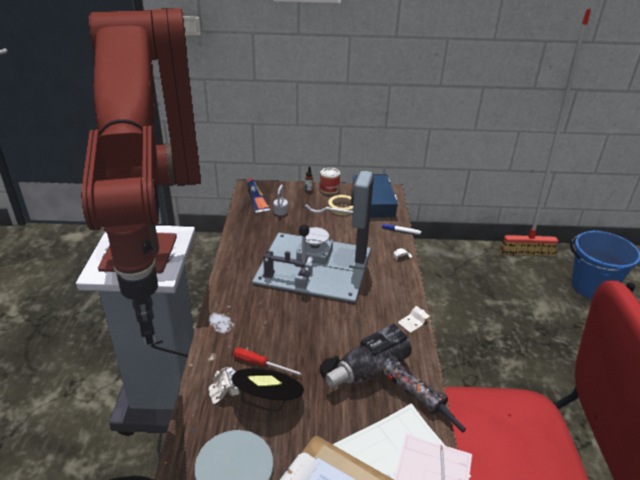

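The top view shows the stand (base corners near (251,291), (345,309), (367,197)), the weight at (195,293) and the lever knob at (342,248). The side view shows the weight at (281,205) and the stand at (315,260). Next I'll zoom in on both.

```bash
cat > h.py <<'E'
import numpy as np, cv2
def load(n): return dict(np.load(n))
def cam(c):
    E=c["extrinsics"]; return c["camera_matrix"],E[:3,:3],E[:3,3]
def plane(c,px,z):
    """pixels -> world points on plane z"""
    K,R,t=cam(c); px=np.atleast_2d(px).astype(float)
    d=(R.T@np.linalg.inv(K)@np.c_[px,np.ones(len(px))].T).T; o=-R.T@t
    return o+d*((z-o[2])/d[:,2])[:,None]
def proj(c,P):
    K,R,t=cam(c); q=(K@(R@np.atleast_2d(P).T+t[:,None])).T; return q[:,:2]/q[:,2:]
def cloud(c):
    """world point per pixel from depth"""
    K,R,t=cam(c); d=c["depth"]; v,u=np.mgrid[:480,:640]
    p=np.stack([(u-K[0,2])/K[0,0]*d,(v-K[1,2])/K[1,1]*d,d],-1)
    return (p-t)@R
def tri(c1,p1,c2,p2):
    P=[]
    for c in(c1,c2):
        K,R,t=cam(c); P.append(K@np.c_[R,t])
    X=cv2.triangulatePoints(P[0],P[1],np.float64(p1).reshape(2,1),np.float64(p2).reshape(2,1)); return X[:3,0]/X[3,0]
E
python3 - <<'E'
from h import *
t=load("top0.npz"); s=load("side0.npz")
a=cv2.resize(t["frame"][155:320,170:380],None,fx=3.8,fy=3.6,interpolation=cv2.INTER_CUBIC); cv2.imwrite("pics/tcrop.png",a)
b=cv2.resize(s["frame"][165:305,240:410],None,fx=4,fy=4,interpolation=cv2.INTER_CUBIC); cv2.imwrite("pics/scrop.png",b)
W=cloud(t)
z=W[...,2]
# base plate mask
m=((z>0.008)&(z<0.024)&(W[...,0]>.2)&(W[...,0]<.9)).astype(np.uint8); m[:, :240]=0; m[:,385:]=0
m[:170]=0;m[320:]=0
cn=max(cv2.findContours(m,cv2.RETR_EXTERNAL,cv2.CHAIN_APPROX_NONE)[0],key=cv2.contourArea)[:,0]
P=plane(t,cn,0.016)
r=cv2.minAreaRect(np.float32(P[:,:2])); print("rect",r,cv2.boxPoints(r).round(4).tolist())
for (u,v) in [(195,293),(180,213),(457,220),(342,248),(290,240)]: print((u,v),W[v,u].round(3))
# weight area points
sel=np.zeros_like(m); sel[275:310,175:215]=1
q=W[(sel>0)&(z>0.03)]; print("weight>30mm",len(q),q.mean(0),q.min(0),q.max(0))
q=W[(sel>0)&(z>0.055)]; print("bail",q.round(3).tolist()[:60])
E
```

```text
rect ((0.5689611434936523, -0.0483182817697525), (0.2753516137599945, 0.3238210678100586), 76.61955261230469) [[0.37959998846054077, -0.14480000734329224], [0.694599986076355, -0.21969999372959137], [0.7583000063896179, 0.04820000007748604], [0.4433000087738037, 0.12309999763965607]]
(195, 293) [0.439 0.255 0.102]
(180, 213) [ 0.67   0.317 -0.005]
(457, 220) [ 0.626 -0.468  0.029]
(342, 248) [ 0.539 -0.133  0.218]
(290, 240) [0.575 0.001 0.088]
weight>30mm 325 [0.44053008 0.26166705 0.0898239 ] [ 0.41204621 -0.06295441  0.03095746] [0.46753475 0.29854099 1.72306034]
bail [[0.412, -0.063, 1.723], [0.412, -0.063, 1.723], [0.412, -0.063, 1.723], [0.412, -0.063, 1.723], [0.448, 0.298, 0.096], [0.448, 0.296, 0.096], [0.412, -0.063, 1.723], [0.447, 0.287, 0.109], [0.447, 0.287, 0.101], [0.447, 0.283, 0.105], [0.447, 0.281, 0.102], [0.445, 0.299, 0.095], [0.445, 0.294, 0.102], [0.445, 0.294, 0.091], [0.445, 0.288, 0.107], [0.445, 0.286, 0.106], [0.445, 0.284, 0.101], [0.445, 0.28, 0.106], [0.445, 0.278, 0.102], [0.445, 0.276, 0.1], [0.444, 0.273, 0.104], [0.444, 0.27, 0.102], [0.444, 0.267, 0.106], [0.442, 0.295, 0.1], [0.442, 0.292, 0.099], [0.442, 0.289, 0.102], [0.442, 0.286, 0.104], [0.442, 0.282, 0.109], [0.442, 0.28, 0.107], [0.442, 0.279, 0.1], [0.442, 0.275, 0.106], [0.442, 0.273, 0.102], [0.442, 0.27, 0.105], [0.442, 0.267, 0.108], [0.441, 0.264, 0.109], [0.441, 0.262, 0.106], [0.441, 0.259, 0.106], [0.441, 0.258, 0.098], [0.441, 0.256, 0.096], [0.441, 0.252, 0.1], [0.439, 0.281, 0.103], [0.439, 0.28, 0.095], [0.439, 0.275, 0.105], [0.439, 0.273, 0.103], [0.439, 0.27, 0.103], [0.439, 0.267, 0.104], [0.439, 0.265, 0.104], [0.439, 0.262, 0.106], [0.439, 0.26, 0.104], [0.439, 0.257, 0.104], [0.439, 0.255, 0.102], [0.439, 0.253, 0.095], [0.412, -0.063, 1.723], [0.439, 0.247, 0.098], [0.439, 0.246, 0.094], [0.439, 0.244, 0.088], [0.439, 0.244, 0.075], [0.439, 0.243, 0.065], [0.436, 0.264, 0.108], [0.436, 0.263, 0.1]]
```

View pics/tcrop.png

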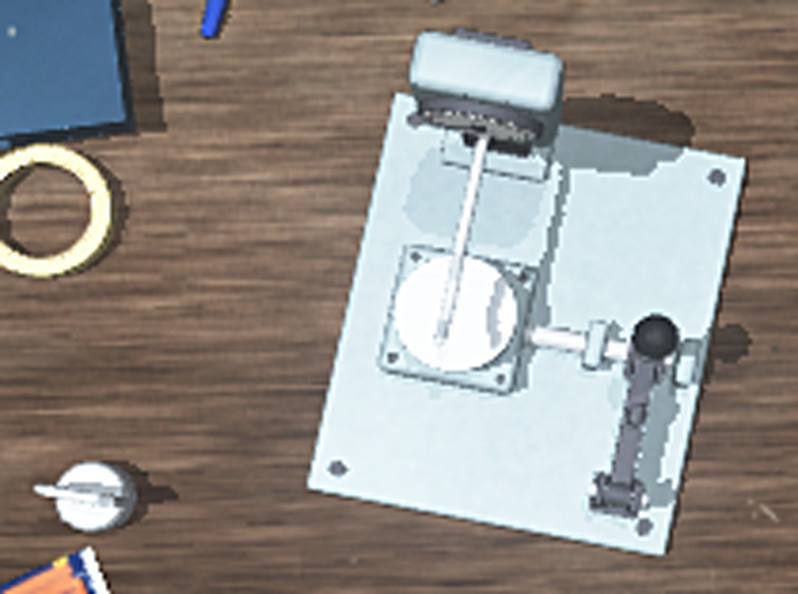

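View pics/scrop.png

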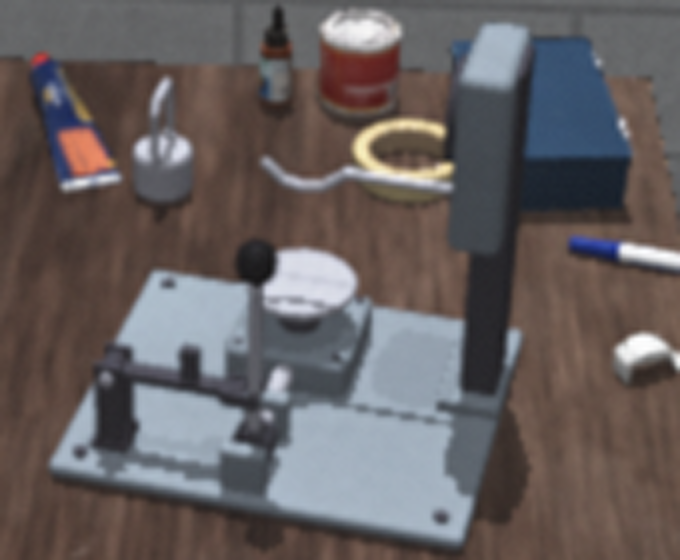

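The top crop shows a stand yaw of about -13°, the weight upright with its bail nearly along world y, and the catch arm in front of the knob. The side crop shows the catch closed with its tab halfway along, and a free hook with its tip at crop (265,160). Next come the precise fits.

Run:
```python
from h import *
t=load("top0.npz"); s=load("side0.npz"); W=cloud(t); z=W[...,2]; g=t["frame"].min(2); hsv=cv2.cvtColor(t["frame"],cv2.COLOR_BGR2HSV)
yaw=np.deg2rad(-13.38); R=np.array([[np.cos(yaw),-np.sin(yaw)],[np.sin(yaw),np.cos(yaw)]])
O=np.array([.56896,-.04832])-R@[.010,-.050]; print("origin",O)
st=lambda p:(R.T@(np.array(p)[:2]-O)).round(4)
def win(u0,u1,v0,v1):
    m=np.zeros((480,640),bool); m[v0:v1,u0:u1]=1; return m
def px(m): v,u=np.nonzero(m); return np.c_[u,v]
# weight
w=win(172,215,272,312)&(z<.2)
c=px(w&(z>.03)&(z<.055)); P=plane(t,c,.042)[:,:2]; print("cyl",cv2.minEnclosingCircle(np.float32(P)),len(c))
bright=px(w&(hsv[...,1]<60)&(z>.03)); P=plane(t,bright,.042)[:,:2]; P=P[P[:,1]<.262]; print("cylR y range x",P.min(0),P.max(0))
b=px(w&(z>.085)&(z<.115)); P=plane(t,b,.102)[:,:2]; r=cv2.minAreaRect(np.float32(P)); print("bail",r,P.mean(0)); 
d=np.linalg.svd(P-P.mean(0))[2][0]; print("dir deg",np.degrees(np.arctan2(d[1],d[0])))
# rest disc
b=px(win(265,315,215,265)&(z>.07)&(z<.11)&(g>200)); P=plane(t,b,.09)[:,:2]; e=cv2.minEnclosingCircle(np.float32(P)); print("disc",e,st(e[0]))
# knob
k=win(325,360,235,262)&(t["frame"].max(2)<70)&(z>.18); kc=px(k).mean(0); 
ks=(s["frame"].max(2)<60); ks&=win(295,312,222,238); ksc=px(ks).mean(0)
X=tri(t,kc,s,ksc); print("knob",kc,ksc,X,st(X))
# catch tab etc
for n,(u,v) in dict(pivot=(615,492),tab=(638,412),tip=(441,340)).items():
    pxl=np.array([170+u/3.8,155+v/3.6]); 
    zz=dict(pivot=.09,tab=.115,tip=.198)[n]; p=plane(t,pxl,zz)[0]; print(n,pxl,st(p),p.round(4))
X=tri(t,[170+441/3.8,155+340/3.6],s,[240+265/4,165+160/4]); print("tip tri",X,st(X))
```

```text
origin [0.57080185 0.00263692]
cyl ((0.4410479664802551, 0.269317626953125), 0.027354134246706963) 248
cylR y range x [0.41749307 0.24442805] [0.46419486 0.26108196]
bail ((0.4408853352069855, 0.2693626880645752), (0.05671831592917442, 0.007764802780002356), 78.25454711914062) [0.44085613 0.26934358]
dir deg -101.07382694374166
disc ((0.5707413554191589, 0.0028816976118832827), 0.04361593350768089) [-0.0001  0.0002]
knob [341.8372093  248.25581395] [303.23863636 229.96590909] [ 0.54010428 -0.13320648  0.20289681] [ 0.0016 -0.1393]
pivot [331.84210526 291.66666667] [-0.1085 -0.1398] [ 0.4329 -0.1083  0.09  ]
tab [337.89473684 269.44444444] [-0.0483 -0.1429] [ 0.4908 -0.1253  0.115 ]
tip [286.05263158 249.44444444] [-0.0307 -0.0029] [0.5403 0.0069 0.198 ]
tip tri [0.54237301 0.00704752 0.19864106] [-0.0287 -0.0023]
```

Everything agrees: the disc sits at the stand origin to within 0.2 mm, the knob is at stand (0,-140), and the weight and bail both centre at (0.441, 0.269). Next I need a helper for the increments.

```bash
cat >> h.py <<'E'
from scipy.spatial.transform import Rotation as Ro
O=np.array([.5708,.0027]); YAW=-13.38
def S(x,y,z):
    "stand frame -> world"
    a=np.deg2rad(YAW); return np.array([O[0]+np.cos(a)*x-np.sin(a)*y,O[1]+np.sin(a)*x+np.cos(a)*y,z])
def inS(p):
    a=np.deg2rad(YAW); d=np.array(p)-np.r_[O,0]; return np.array([np.cos(a)*d[0]+np.sin(a)*d[1],-np.sin(a)*d[0]+np.cos(a)*d[1],d[2]])
def inc(state,pos,rpy=None):
    R=Ro.from_euler("xyz",state["ee_rot"],degrees=True)
    d=R.inv().apply(np.array(pos)-state["ee_pos"])
    r=np.zeros(3) if rpy is None else (R.inv()*Ro.from_euler("xyz",rpy,degrees=True)).as_rotvec(degrees=True)/30
    return d.round(4).tolist(),r.round(4).tolist()
E
python3 - <<'E'
from h import *; from rig import robot
s=robot.read_state()
print(inc(s,[.221,-.585,.30]),inc(s,[.441,.2693,.30],[180,0,168.5]))
E
```

```text
([-0.0004, 0.0008, -0.0697], [0.0, 0.0, 0.0]) ([0.5077, -0.7203, -0.0683], [-0.0007, -0.0045, -4.9257])
```

Request:
servo_tool(increments=[0,0,-0.05,0,0,0,0.05,-0.07,-0.07,0,0,-0.2,0.508,-0.72,-0.07,0,0,-1,0.508,-0.72,-0.07,0,0,-1,0.508,-0.72,-0.07,0,0,-1,0.508,-0.72,-0.07,0,0,-1,0.508,-0.72,-0.07,0,0,-1,0.508,-0.72,-0.07,0,0,-1,0.508,-0.72,-0.07,0,0,-1,0.508,-0.72,-0.07,0,0,-1,0.508,-0.72,-0.07,0,0,-1,0.508,-0.72,-0.07,0,0,-1,0.508,-0.72,-0.07,0,0,-1,0.508,-0.72,-0.07,0,0,-1,0.508,-0.72,-0.07,0,0,-1,0.508,-0.72,-0.07,0,0,-1,0.508,-0.72,-0.07,0,0,-1,0.508,-0.72,-0.07,0,0,-1,0.508,-0.72,-0.07,0,0,-1,0.508,-0.72,-0.07,0,0,-1], claw=1)

```text
time: 2.1
ee_pos: [0.4412, 0.272, 0.3002]
ee_rot: [-179.9, 0.0, 51.0]
wrist_force: [0.4, -0.3, -0.1]
gripper_width: 0.0855
grip_force: 0.0
```

Request:
servo_tool(increments=[0,0,0,0,0,-1,0,0,0,0,0,-1,0,0,0,0,0,-1,0,0,0,0,0,-1,0,0,0,0,0,-1])

```text
time: 2.6
ee_pos: [0.4412, 0.2678, 0.301]
ee_rot: [-180.0, 0.0, 80.7]
wrist_force: [-0.4, -0.4, 0.2]
gripper_width: 0.0854
grip_force: 0.0
```

Request:
servo_tool(increments=[0,0,0,0,0,-1,0,0,0,0,0,-1,0,0,0,0,0,-1,0,0,0,0,0,-1,0,0,0,0,0,-1])

```text
time: 3.1
ee_pos: [0.4414, 0.2681, 0.3012]
ee_rot: [-180.0, 0.0, 110.6]
wrist_force: [1.0, -0.2, -0.3]
gripper_width: 0.0851
grip_force: 0.0
```

Request:
servo_tool(increments=[0,0,0,0,0,-1,0,0,0,0,0,-1,0,0,0,0,0,-1,0,0,0,0,0,-1,0,0,0,0,0,-1])

```text
time: 3.6
ee_pos: [0.4414, 0.2683, 0.3012]
ee_rot: [-180.0, -0.0, 140.6]
wrist_force: [0.3, -0.7, 0.4]
gripper_width: 0.0851
grip_force: 0.0
```

Run:
```python
from h import *; from rig import robot
s=robot.read_state(); print(s["time"],s["q"].round(1),s["ee_pos"],s["ee_rot"])
print(inc(s,[.441,.2693,.30],[180,0,168.5]),inc(s,[.441,.2693,.056],[180,0,168.5]))
```

```text
3.6 [ 22.5  -4.6  98.1  -0.   86.5 -28. ] [0.44139469 0.26831326 0.30117284] [-1.79982643e+02 -4.31454171e-03  1.40552859e+02]
([0.0009, 0.0005, 0.0012], [-0.0005, -0.0003, -0.9316]) ([0.0009, 0.0006, 0.2452], [-0.0005, -0.0003, -0.9316])
```

Request:
servo_tool(increments=[0.001,0.0005,0,0,0,-0.93,0.001,0.0005,0,0,0,-0.93,0.001,0.0005,0,0,0,-0.93,0.001,0.0005,0,0,0,-0.93,0.001,0.0005,0.04,0,0,-0.93,0.001,0.0005,0.08,0,0,-0.93,0.001,0.0005,0.12,0,0,-0.93,0.001,0.0005,0.15,0,0,-0.93,0.001,0.0005,0.15,0,0,-0.93,0.001,0.0005,0.15,0,0,-0.93])

```text
time: 4.6
ee_pos: [0.441, 0.2695, 0.1517]
ee_rot: [-180.0, -0.0, 168.5]
wrist_force: [-1.0, -0.9, 0.3]
gripper_width: 0.0855
grip_force: 0.0
```

Run:
```python
from h import *; from rig import robot,viewer
s=robot.read_state(); print(s["time"],s["q"].round(1),s["ee_pos"],s["ee_rot"])
print(inc(s,[.441,.2693,.056],[180,0,168.5]))
c=viewer.capture("side"); d=viewer.capture("top")
a=cv2.resize(c["frame"][120:270,220:380],None,fx=2.5,fy=3);b=cv2.resize(d["frame"][230:330,140:260],(400,450))
cv2.imwrite("pics/pre.png",np.hstack([a,b]))
```

```text
4.6 [ 22.7   2.  108.   -0.   70.  -55.8] [0.44101734 0.2695442  0.15168304] [-1.79972794e+02 -3.38570556e-02  1.68481690e+02]
([-0.0001, -0.0002, 0.0957], [-0.0009, -0.0011, -0.0006])
```

View pics/pre.png

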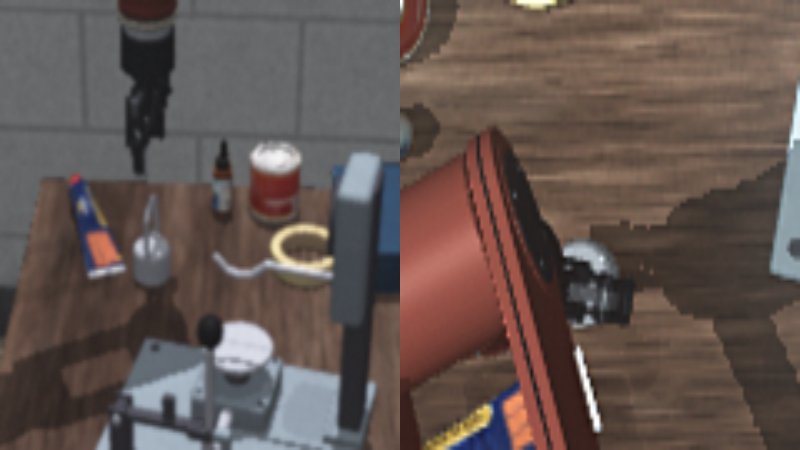

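The side view (left half) shows the fingers above the weight. The tip at about (140,165) looks slightly left of the bail at (152,200), so I'll check that numerically.

Run:
```python
from h import *; from rig import robot,viewer
s=robot.read_state(); c=viewer.capture("side"); f=c["frame"]
R=Ro.from_euler("xyz",s["ee_rot"],degrees=True)
for dy in(-.045,0,.045): print("tip",dy,proj(c,s["ee_pos"]+R.apply([0,dy,-.013])).round(1), proj(c,s["ee_pos"]+R.apply([0,dy,-.05])).round(1))
print("bail",proj(c,[.441,.2693,.104]),"base",proj(c,[.441,.2693,0]))
g=f.max(2)
for v in range(158,205,2): 
    u=np.nonzero(g[v,262:300]<50)[0]+262; b=np.nonzero(f[v,262:300].min(1)>95)[0]+262
    print(v,u.tolist(),b.tolist())
```

```text
tip -0.045 [[275.7 177.9]] [[275.5 168.3]]
tip 0 [[279.3 171.7]] [[279.1 162.2]]
tip 0.045 [[282.7 165.7]] [[282.5 156.3]]
bail [[279.09229417 187.44741349]] base [[279.53379536 212.15477147]]
158 [271, 272, 273, 274, 275, 276, 277, 281, 282, 283, 284, 285] [262, 263, 264, 265, 266, 267, 268, 288, 289, 290, 291, 292, 293, 294, 295, 296, 297, 298, 299]
160 [271, 272, 273, 274, 275, 276, 277, 278, 279, 280, 281, 282, 283, 284, 285] [262, 263, 264, 265, 266, 267, 268, 269, 288, 289, 290, 291, 292, 293, 294, 295, 296, 297, 298, 299]
162 [271, 272, 273, 274, 275, 276, 277, 278, 279, 280, 281, 282, 283, 284, 285] [262, 263, 264, 265, 266, 267, 268, 288, 289, 290, 291, 292, 293, 294, 295, 296, 297, 298, 299]
164 [271, 272, 273, 276, 277, 278, 279, 280, 281, 282, 283, 284, 285] []
166 [271, 272, 273, 274, 275, 276, 277, 278] [262, 263, 264, 265, 266, 267, 268, 281, 286, 287, 288, 289, 290, 291, 292, 293, 294, 295, 296, 297]
168 [271, 272, 273, 274, 275, 276, 277, 278] [262, 263, 264, 265, 266, 267, 268, 281, 282, 283, 284, 285, 286, 287, 288, 289, 290, 291, 292, 293, 294, 295, 296, 297]
170 
[... 589 characters left out ...]
 289, 290, 291, 292, 293, 294, 295, 296, 297]
178 [] [262, 263, 264, 265, 266, 267, 268, 269, 270, 271, 272, 273, 274, 278, 279, 280, 281, 282, 283, 284, 285, 286, 287, 288, 289, 290, 291, 292, 293, 294, 295, 296, 297]
180 [] [280, 281, 282, 283, 284, 285, 286, 287, 288, 289, 290, 291, 292, 293, 294, 295, 296, 297]
182 [] []
184 [] []
186 [] [279, 280, 281]
188 [] [279, 280]
190 [] [278, 279]
192 [] [278, 279]
194 [] []
196 [] []
198 [] [279, 280, 281, 282, 283, 284]
200 [] [274, 275, 276, 277, 278, 279, 280, 281, 282, 283, 284, 285, 286]
202 [] [273, 274, 275, 276, 277, 278, 279, 280, 281, 282, 283, 284, 285, 286, 287]
204 [] [274, 275, 276, 277, 278, 279, 280, 281, 282, 283, 284, 285, 286]
```

The projection matches: the near finger tip is where it should be (u≈276) and the bail is on axis. Descending to grip.

Request:
servo_tool(increments=[0,0,0.04,0,0,0,0,0,0.07,0,0,0,0,0,0.09,0,0,0,0,0,0.0955,0,0,0,0,0,0.0955,0,0,0,0,0,0.0955,0,0,0])

```text
time: 5.35
ee_pos: [0.4426, 0.2703, 0.0578]
ee_rot: [179.9, 0.2, 168.6]
wrist_force: [0.1, 0.1, 0.1]
gripper_width: 0.0853
grip_force: 0.0
```

Request:
servo_tool(increments=[0,0,0,0,0,0,0,0,0,0,0,0,0,0,0,0,0,0,0,0,0,0,0,0,0,0,0,0,0,0,0,0,0,0,0,0,0,0,0,0,0,0,0,0,0,0,0,0], claw=0, grip_force=50)

```text
time: 6.15
ee_pos: [0.4423, 0.2704, 0.0575]
ee_rot: [179.9, 0.1, 168.6]
wrist_force: [-1.1, 1.2, 6.0]
gripper_width: 0.0564
grip_force: 52.1
```

Request:
servo_tool(increments=[0,0,-0.01,0,0,0,0,0,-0.03,0,0,0,0,0,-0.06,0,0,0,0,0,-0.09,0,0,0,0,0,-0.113,0,0,0,0,0,-0.113,0,0,0,0,0,-0.113,0,0,0])

```text
time: 6.85
ee_pos: [0.4404, 0.2694, 0.168]
ee_rot: [-180.0, -0.0, 168.6]
wrist_force: [-0.0, 0.4, -6.3]
gripper_width: 0.0561
grip_force: 55.2
```

Run:
```python
from h import *; from rig import robot,viewer
s=robot.read_state(); print(s["time"],s["ee_pos"],s["ee_rot"],s["wrist_force"],s["gripper_width"])
print(S(-.09,0,.17),inc(s,S(-.09,0,.170),[180,0,166.62]))
```

```text
6.85 [0.44040875 0.26936278 0.1680095 ] [-1.79964771e+02 -4.21470320e-02  1.68629172e+02] [-0.01007041  0.40682448 -6.26248672] 0.05613930023966762
[0.4832429  0.02352675 0.17      ] ([-0.0905, -0.2326, -0.0019], [-0.0012, -0.0014, 0.067])
```

Request:
servo_tool(increments=[-0.004,-0.01,-0.002,0,0,0.067,-0.013,-0.033,-0.002,0,0,0.067,-0.023,-0.06,-0.002,0,0,0.067,-0.035,-0.09,-0.002,0,0,0.067,-0.047,-0.12,-0.002,0,0,0.067,-0.059,-0.15,-0.002,0,0,0.067,-0.07,-0.18,-0.002,0,0,0.067,-0.079,-0.203,-0.002,0,0,0.067,-0.086,-0.22,-0.002,0,0,0.067,-0.0905,-0.2326,-0.002,0,0,0.067,-0.0905,-0.2326,-0.002,0,0,0.067,-0.0905,-0.2326,-0.002,0,0,0.067,-0.0905,-0.2326,-0.002,0,0,0.067])

```text
time: 8.15
ee_pos: [0.4834, 0.0245, 0.1703]
ee_rot: [180.0, -0.1, 166.6]
wrist_force: [-0.9, -0.9, -5.8]
gripper_width: 0.0563
grip_force: 55.5
```

Run:
```python
from h import *; from rig import robot,viewer
s=robot.read_state(); print(s["time"],s["ee_pos"],s["ee_rot"],s["wrist_force"],inS(s["ee_pos"]))
print(inc(s,S(0,0,.170),[180,0,166.62]))
c=viewer.capture("side"); np.savez("side1.npz",**c); b=viewer.capture("top"); np.savez("top1.npz",**b)
u=cv2.resize(c["frame"][165:305,240:400],None,fx=4.5,fy=4.2,interpolation=cv2.INTER_CUBIC); cv2.imwrite("pics/s1.png",u)
p=s["ee_pos"]
print("base",proj(c,[p[0],p[1],p[2]-.0575]),"bail",proj(c,[p[0],p[1],p[2]+.0425]),"tip",proj(c,S(-.03,0,.198)))
```

```text
8.15 [0.48338313 0.02446508 0.17029162] [ 1.79985738e+02 -6.91553655e-02  1.66636695e+02] [-0.89351463 -0.89739167 -5.75139567] [-0.09008071  0.00094531  0.17029162]
([-0.0901, -0.001, 0.0002], [0.0005, -0.0023, 0.0006])
base [[286.73387864 224.55091494]] bail [[286.48504809 197.58143994]] tip [[305.22234895 204.79016582]]
```

View pics/s1.png

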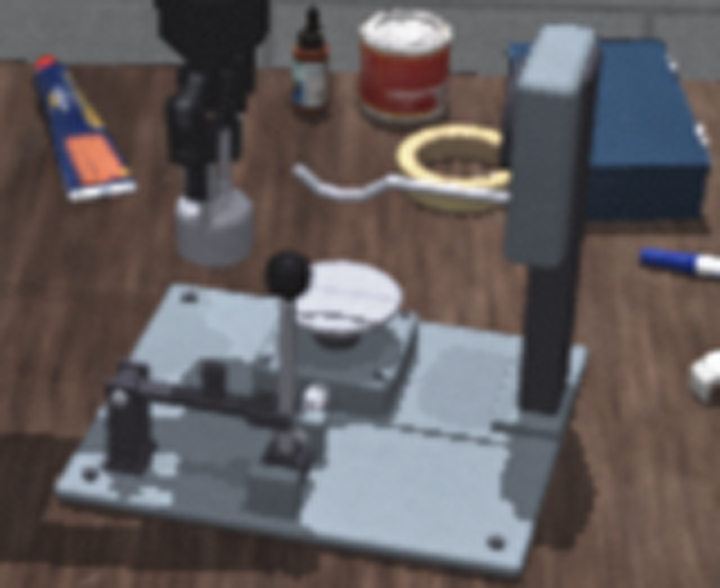

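The weight hangs upright at crop (215,225), in front of the hook tip at (297,170). Those match the projections, so I'm advancing over the tip.

Request:
servo_tool(increments=[-0.006,0,0,0,0,0,-0.016,0,0,0,0,0,-0.028,-0.001,0,0,0,0,-0.04,-0.001,0,0,0,0,-0.052,-0.001,0,0,0,0,-0.064,-0.001,0,0,0,0,-0.075,-0.001,0,0,0,0,-0.084,-0.001,0,0,0,0,-0.09,-0.001,0,0,0,0,-0.09,-0.001,0,0,0,0,-0.09,-0.001,0,0,0,0])

```text
time: 9.35
ee_pos: [0.5709, 0.0021, 0.1706]
ee_rot: [-180.0, -0.0, 166.6]
wrist_force: [-0.3, -0.2, -5.1]
gripper_width: 0.0565
grip_force: 55.6
```

Run:
```python
from h import *; from rig import robot,viewer
s=robot.read_state(); print(s["time"],s["ee_pos"],s["ee_rot"],s["wrist_force"],inS(s["ee_pos"]))
print(inc(s,S(0,0,.1475),[180,0,166.62]))
```

```text
9.35 [0.57091668 0.00210356 0.17056923] [-1.79999032e+02 -4.74468955e-02  1.66622194e+02] [-0.34704352 -0.19183317 -5.11690237] [ 0.00025153 -0.00055325  0.17056923]
([0.0002, 0.0006, 0.0231], [-0.0, -0.0016, 0.0001])
```

Lower slowly until it touches the rest.

Request:
servo_tool(increments=[0,0.0005,0.005,0,0,0,0,0.0005,0.01,0,0,0,0,0.0005,0.014,0,0,0,0,0.0005,0.017,0,0,0,0,0.0005,0.019,0,0,0,0,0.0005,0.021,0,0,0,0,0.0005,0.021,0,0,0])

```text
time: 10.05
ee_pos: [0.5712, 0.0025, 0.1495]
ee_rot: [-180.0, -0.0, 166.6]
wrist_force: [0.2, -0.5, -5.0]
gripper_width: 0.0565
grip_force: 55.6
```

Request:
servo_tool(increments=[0,0,0.001,0,0,0,0,0,0.002,0,0,0,0,0,0.002,0,0,0])

```text
time: 10.35
ee_pos: [0.5713, 0.0025, 0.1478]
ee_rot: [180.0, 0.0, 166.6]
wrist_force: [-0.1, 0.9, -5.6]
gripper_width: 0.0566
grip_force: 55.6
```

Request:
servo_tool(increments=[0,0,0.001,0,0,0,0,0,0.001,0,0,0])

```text
time: 10.55
ee_pos: [0.5717, 0.0025, 0.1476]
ee_rot: [180.0, 0.1, 166.6]
wrist_force: [-0.2, 0.4, -0.9]
gripper_width: 0.0563
grip_force: 56.0
```

Request:
servo_tool(increments=[0,0,0.001,0,0,0,0,0,0.001,0,0,0])

```text
time: 10.75
ee_pos: [0.5721, 0.0024, 0.1475]
ee_rot: [180.0, 0.1, 166.6]
wrist_force: [-3.4, 0.6, 5.7]
gripper_width: 0.0563
grip_force: 56.4
```

Request:
servo_tool(increments=[0,0,0.001,0,0,0,0,0,0.001,0,0,0])

```text
time: 10.95
ee_pos: [0.5723, 0.0024, 0.1472]
ee_rot: [180.0, 0.1, 166.6]
wrist_force: [-6.4, 0.8, 9.6]
gripper_width: 0.0564
grip_force: 56.6
```

Request:
servo_tool(increments=[0,0,-0.001,0,0,0,0,0,-0.0018,0,0,0,0,0,-0.0018,0,0,0], grip_force=20)

```text
time: 11.25
ee_pos: [0.572, 0.0024, 0.1475]
ee_rot: [180.0, 0.1, 166.6]
wrist_force: [-1.2, 0.9, 5.0]
gripper_width: 0.0565
grip_force: 56.0
```

Request:
servo_tool(increments=[0,0,0,0,0,0,0,0,0,0,0,0,0,0,0,0,0,0,0,0,0,0,0,0,0,0,0,0,0,0,0,0,0,0,0,0], claw=1)

```text
time: 11.85
ee_pos: [0.5713, 0.0025, 0.1465]
ee_rot: [180.0, -0.0, 166.6]
wrist_force: [-0.1, 0.2, -0.7]
gripper_width: 0.0857
grip_force: 0.0
```

Run:
```python
from h import *; from rig import robot,viewer
s=robot.read_state(); print(s["time"],s["ee_pos"],s["ee_rot"],s["wrist_force"],inS(s["ee_pos"]),s["gripper_width"])
c=viewer.capture("side"); np.savez("side2.npz",**c)
u=cv2.resize(c["frame"][165:305,240:400],None,fx=4.5,fy=4.2,interpolation=cv2.INTER_CUBIC); cv2.imwrite("pics/s2.png",u)
```

```text
11.85 [0.57132654 0.00250261 0.14652707] [ 1.79998134e+02 -3.74339413e-03  1.66619124e+02] [-0.06280055  0.20928377 -0.71557243] [ 5.57922714e-04 -7.01862065e-05  1.46527067e-01] 0.08572039898091495
```

View pics/s2.png

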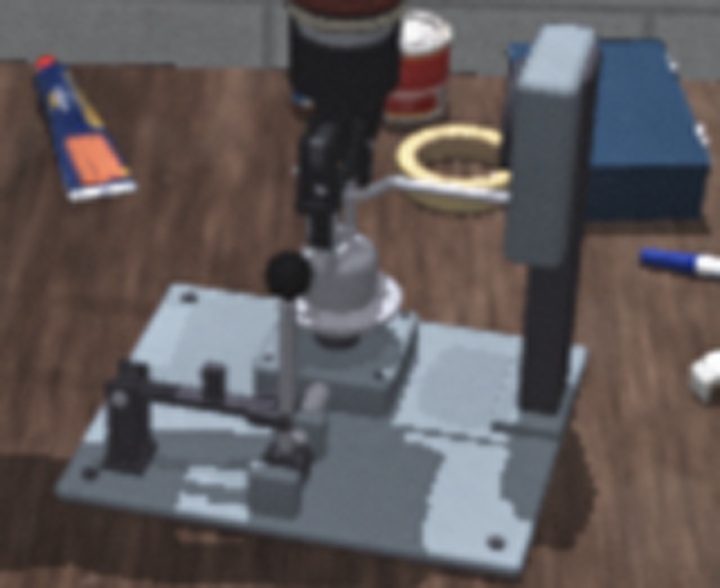

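The weight stands on the rest under the hook at crop (345,270), released, with the catch still closed. I'll retreat straight up and check the tab position in both views.

Request:
servo_tool(increments=[0,0,-0.01,0,0,0,0,0,-0.03,0,0,0,0,0,-0.06,0,0,0,0,0,-0.09,0,0,0,0,0,-0.13,0,0,0,0,0,-0.155,0,0,0,0,0,-0.155,0,0,0])

```text
time: 12.6
ee_pos: [0.5736, 0.0022, 0.308]
ee_rot: [179.9, 0.6, 166.6]
wrist_force: [0.5, 0.2, 1.2]
gripper_width: 0.0855
grip_force: 0.0
```

Run:
```python
from h import *; from rig import robot,viewer
s=robot.read_state(); print(s["time"],s["ee_pos"],s["ee_rot"],s["wrist_force"])
c=viewer.capture("side"); t=load("top0.npz")
for n,P in dict(tabtop=S(-.05,-.14,.115),tabmid=S(-.05,-.14,.105),piv=S(-.11,-.14,.085),knob=S(0,-.14,.201)).items(): print(n,"side",proj(c,P)[0].round(1),"top",proj(t,P)[0].round(1))
# dark blob of tab: compare
g=c["frame"].max(2)
print(g[246:266,278:300])
gt=t["frame"].max(2); print(gt[262:276,330:346])
# weight check: cylinder & bail from depth
W=cloud(c); v=W[195:240,300:340]; q=v[(v[...,2]>.10)&(v[...,2]<.14)&(abs(v[...,0]-.57)<.06)&(abs(v[...,1])<.06)]; print("cyl side",len(q),q.mean(0),q.min(0),q.max(0))
print(inc(s,S(-.05,-.14,.25),[180,0,166.62]))
```

```text
12.6 [0.57362977 0.00222407 0.30800067] [179.94371198   0.55320225 166.62576715] [0.52577838 0.24649852 1.15994493]
tabtop side [285.8 251.8] top [336.6 269.9]
tabmid side [285.8 254.5] top [336.5 270. ]
piv side [266.8 256.4] top [331.7 292.3]
knob side [302.3 230.6] top [341.9 248.7]
[[184 184 185 186 185 185 184 185 186 187 185 184 185 185 184 185 183 182
  181 179 171 168]
 [184 183 184 185 184 183 184 184 184 184 183 183 183 184 184 183 183 180
  181 176 169 172]
 [183 184 184 184 183 184 184 185 183 182 183 182 182 181 183 183 182 181
  180 172 165 170]
 [183 184 184 183 182 184 185 184 182 183 183 181 180 180 181 182 181 179
  175 165 151 140]
 [183 183 182 182 181 183 183 173 160 166 172 175 180 182 182 182 180 176
  161 153 137 124]
 [183 182 182 181 181 182 173 137 109 113 125 141 168 179 181 180 179 173
  153 148 150 154]
 [182 181 181 181 180 179 153 103  77  79  87 102 146 174 180 178 179 171
  141 128 139 150]
 [182 180 180 181 181 174 134  78  57  59  61  79 137 172 180 180 180 170
  128 103 105 114]
 [185 183 182 181 182 173 128  69  45  46  46  70 135 172 181 181 180
[... 1464 characters left out ...]
244 107 113 129 142 140  90 175 175 171 175 174 173]
 [243 244 249 246 133  71 138 149 130  76 145 174 172 174 176 176]
 [243 244 249 244 128  91 154 150 118  75 143 175 171 175 176 175]
 [243 245 249 188 150  91 164 146 110  92 183 175 177 173 174 173]
 [243 246 241 185 143  72 110 129 106 131 178 174 174 171 169 166]
 [242 245 243 103 139 137 115  94 154 189 175 176 174 171 168 174]
 [244 236 248 131 149 138 139 132 149 233 175 174 175 171 168 171]
 [246 239 246 124 149 150 151 144 127 139 175 175 175 172 168 173]]
cyl side 238 [ 0.575711   -0.00927681  0.12385374] [ 0.54807758 -0.02787986  0.10023598] [0.59897137 0.03571889 0.13960925]
([0.0534, -0.1402, 0.0573], [0.0019, 0.0184, 0.0002])
```

The tab agrees in both views with stand (-0.048,-0.140). I'll move above it with a 30° tilt so the gripper body clears the knob.

Request:
servo_tool(increments=[0.01,-0.03,0,0,0,0,0.025,-0.07,0,0,-0.2,0,0.04,-0.11,0,0,-0.5,0,0.0515,-0.14,0.01,0,-0.75,0,0.0515,-0.14,0.02,0,-1,0,0.0515,-0.14,0.04,0,-1,0,0.0515,-0.14,0.055,0,-1,0,0.0515,-0.14,0.055,0,-1,0,0.0515,-0.14,0.055,0,-1,0,0.0515,-0.14,0.055,0,-1,0], claw=0.4)

```text
time: 13.65
ee_pos: [0.4893, -0.1219, 0.2475]
ee_rot: [-180.0, 30.0, 166.6]
wrist_force: [-0.6, 0.3, -0.1]
gripper_width: 0.0343
grip_force: 0.0
```

Run:
```python
from h import *; from rig import robot,viewer
s=robot.read_state(); print(s["time"],s["q"].round(1),s["ee_pos"],s["ee_rot"],s["wrist_force"],inS(s["ee_pos"]),s["gripper_width"])
R=Ro.from_euler("z",YAW+180,degrees=True)*Ro.from_euler("x",180,degrees=True)*Ro.from_euler("y",-30,degrees=True)
e=R.as_euler("xyz",degrees=True); print(e)
print(inc(s,S(-.048,-.14,.155),e),inc(s,S(-.048,-.14,.103),e))
```

```text
13.65 [ -27.8  -30.1  128.4    9.    52.8 -108. ] [ 0.48934986 -0.12190649  0.24745781] [-179.98974757   30.04264963  166.63846729] [-0.56762461  0.26326749 -0.14269861] [-0.05040433 -0.1400725   0.24745781] 0.0343336307268639
[180.    30.   166.62]
([0.0442, 0.0001, 0.0812], [-0.0, 0.0014, 0.0005]) ([0.0702, 0.0001, 0.1263], [-0.0, 0.0014, 0.0005])
```

Request:
servo_tool(increments=[0.015,0,0.027,0,0,0,0.03,0,0.055,0,0,0,0.044,0,0.081,0,0,0,0.055,0,0.1,0,0,0,0.065,0,0.117,0,0,0,0.07,0,0.126,0,0,0,0.07,0,0.126,0,0,0,0.07,0,0.126,0,0,0])

```text
time: 14.45
ee_pos: [0.492, -0.1227, 0.1036]
ee_rot: [-180.0, 30.1, 166.6]
wrist_force: [0.1, -0.5, 0.0]
gripper_width: 0.0339
grip_force: 0.0
```

Run:
```python
from h import *; from rig import robot,viewer
s=robot.read_state(); print(s["time"],s["q"].round(1),s["ee_pos"],s["ee_rot"],s["wrist_force"],inS(s["ee_pos"]),s["gripper_width"])
c=viewer.capture("side"); d=viewer.capture("top")
u=cv2.resize(c["frame"][205:305,240:340],(450,450),interpolation=cv2.INTER_CUBIC); v=cv2.resize(d["frame"][225:325,290:390],(350,450)); cv2.imwrite("pics/s3.png",np.hstack([u,v]))
```

```text
14.45 [ -27.7  -17.4  136.4   13.3   32.4 -113.8] [ 0.49197988 -0.12265882  0.10356378] [-179.98477085   30.06776222  166.63446944] [ 0.08101546 -0.54956629  0.01890987] [-0.04767161 -0.1401958   0.10356378] 0.03385595830145486
```

View pics/s3.png

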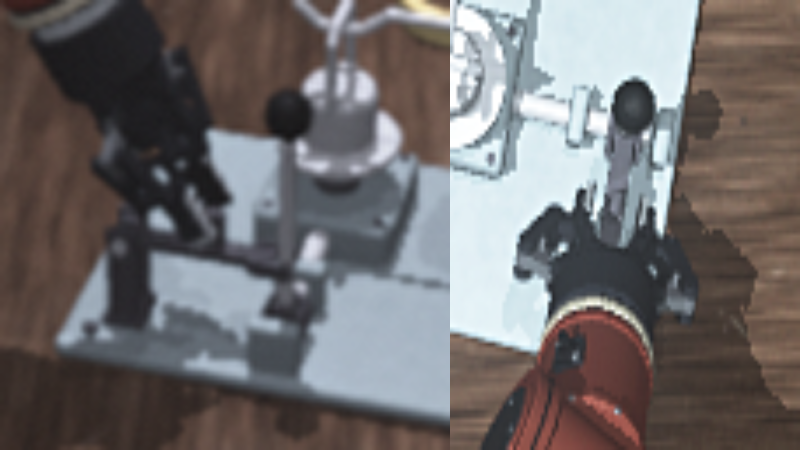

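The side view shows the finger tips at the tab (about (205,225)), and the top view shows them straddling the catch arm. Closing on the tab.

Request:
servo_tool(increments=[0,0,0,0,0,0,0,0,0,0,0,0,0,0,0,0,0,0,0,0,0,0,0,0,0,0,0,0,0,0,0,0,0,0,0,0], claw=0, grip_force=25)

```text
time: 15.15
ee_pos: [0.4918, -0.1226, 0.1036]
ee_rot: [-180.0, 30.1, 166.6]
wrist_force: [-3.3, 2.2, 6.1]
gripper_width: 0.0089
grip_force: 29.8
```

Run:
```python
from h import *; from rig import robot,viewer
s=robot.read_state(); print(s["time"],s["q"].round(1),s["ee_rot"],s["wrist_force"],inS(s["ee_pos"]),s["gripper_width"],s["grip_force"])
# arc in tool axes
tx=np.array([-np.cos(np.pi/6),0,-.5]); tz=np.array([.5,0,-np.cos(np.pi/6)])
r0=np.array([.062,0,.0185]); 
for th in range(6,109,6):
    a=np.deg2rad(th); r=np.array([r0[0]*np.cos(a)-r0[2]*np.sin(a),0,r0[0]*np.sin(a)+r0[2]*np.cos(a)])-r0
    print(th,[round(float(r@tx),4),0,round(float(r@tz),4),0,round(.15*th/30,3),0])
```

```text
15.15 [ -27.7  -17.5  136.4   13.3   32.4 -113.8] [-179.97541762   30.10176     166.63973275] [-3.29419263  2.16308113  6.14808081] [-0.04784117 -0.14017663  0.10356689] 0.008899279867391061 29.79503631591797
6 [-0.0012, 0, -0.0067, 0, 0.03, 0]
12 [-0.0017, 0, -0.0134, 0, 0.06, 0]
18 [-0.0015, 0, -0.0202, 0, 0.09, 0]
24 [-0.0007, 0, -0.0269, 0, 0.12, 0]
30 [0.0009, 0, -0.0335, 0, 0.15, 0]
36 [0.0032, 0, -0.0399, 0, 0.18, 0]
42 [0.0061, 0, -0.046, 0, 0.21, 0]
48 [0.0097, 0, -0.0517, 0, 0.24, 0]
54 [0.0138, 0, -0.0571, 0, 0.27, 0]
60 [0.0185, 0, -0.062, 0, 0.3, 0]
66 [0.0237, 0, -0.0664, 0, 0.33, 0]
72 [0.0292, 0, -0.0702, 0, 0.36, 0]
78 [0.0352, 0, -0.0734, 0, 0.39, 0]
84 [0.0415, 0, -0.076, 0, 0.42, 0]
90 [0.048, 0, -0.0779, 0, 0.45, 0]
96 [0.0546, 0, -0.0791, 0, 0.48, 0]
102 [0.0614, 0, -0.0797, 0, 0.51, 0]
108 [0.0681, 0, -0.0795, 0, 0.54, 0]
```

Request:
servo_tool(increments=[-0.0012,0,-0.0067,0,0.03,0,-0.0017,0,-0.0134,0,0.06,0,-0.0015,0,-0.0202,0,0.09,0,-0.0007,0,-0.0269,0,0.12,0,0.0009,0,-0.0335,0,0.15,0,0.0032,0,-0.0399,0,0.18,0,0.0061,0,-0.046,0,0.21,0,0.0097,0,-0.0517,0,0.24,0,0.0138,0,-0.0571,0,0.27,0,0.0185,0,-0.062,0,0.3,0,0.0237,0,-0.0664,0,0.33,0,0.0292,0,-0.0702,0,0.36,0,0.0352,0,-0.0734,0,0.39,0,0.0415,0,-0.076,0,0.42,0,0.048,0,-0.078,0,0.45,0,0.0546,0,-0.079,0,0.48,0,0.0614,0,-0.08,0,0.51,0,0.068,0,-0.08,0,0.54,0,0.068,0,-0.08,0,0.54,0])

```text
time: 17.05
ee_pos: [0.3954, -0.1002, 0.1394]
ee_rot: [-179.9, 13.9, 166.7]
wrist_force: [-3.4, -4.4, 9.7]
gripper_width: 0.0085
grip_force: 25.3
```

Run:
```python
from h import *; from rig import robot,viewer
s=robot.read_state(); print(s["time"],s["q"].round(1),s["ee_rot"],s["wrist_force"],inS(s["ee_pos"]),s["gripper_width"],s["grip_force"])
c=viewer.capture("side")
cv2.imwrite("pics/s4.png",cv2.resize(c["frame"][185:305,235:375],(700,600),interpolation=cv2.INTER_CUBIC))
```

```text
17.05 [ -28.2  -27.3  134.7    4.    59.3 -106.5] [-179.90392704   13.87822596  166.65093715] [-3.3590011  -4.428702    9.66533175] [-0.14682387 -0.14072003  0.13935134] 0.008548277177833843 25.31494528055191
```

View pics/s4.png

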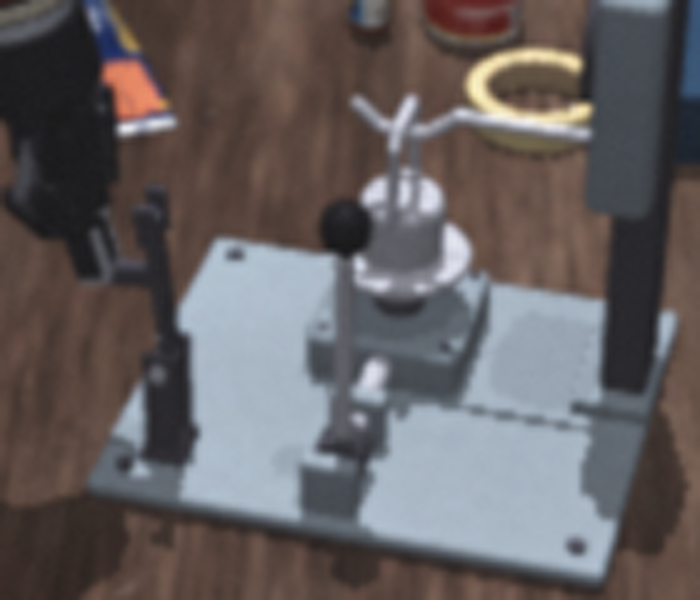

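The catch is flipped to just past vertical: arm from (165,330) up to (150,195), with the tab held in the fingers. The weight still sits on the rest with its bail over the hook. Releasing the tab, then retreating upward.

Request:
servo_tool(increments=[0,0,0,0,0,0,0,0,0,0,0,0,0,0,0,0,0,0,0,0,0,0,0,0,0,0,0,0,0,0,0,0,0,0,0,0], claw=1)

```text
time: 17.7
ee_pos: [0.3948, -0.0993, 0.1376]
ee_rot: [180.0, 13.8, 166.6]
wrist_force: [-0.2, -0.9, 0.5]
gripper_width: 0.0857
grip_force: 0.0
```

Request:
servo_tool(increments=[0,0,-0.02,0,0,0,0,0,-0.05,0,0,0,0,0,-0.09,0,0,0,0,0,-0.13,0,0,0,0,0,-0.16,0,0,0,0,0,-0.16,0,0,0,0,0,-0.16,0,0,0])

```text
time: 18.4
ee_pos: [0.358, -0.0908, 0.2936]
ee_rot: [-180.0, 13.9, 166.6]
wrist_force: [-0.3, -0.5, -1.5]
gripper_width: 0.0854
grip_force: 0.0
```

Run:
```python
from h import *; from rig import robot,viewer
s=robot.read_state(); print(s["time"],s["q"].round(1),s["ee_rot"],s["wrist_force"],inS(s["ee_pos"]),s["gripper_width"],s["grip_force"])
c=viewer.capture("side")
cv2.imwrite("pics/s5.png",cv2.resize(c["frame"][185:305,235:375],(700,600),interpolation=cv2.INTER_CUBIC))
e=[180,0,166.62]
print(inc(s,S(0,-.14,.30),e),inc(s,S(0,-.14,.190),e))
```

```text
18.4 [ -30.2  -41.3  126.1    4.    81.9 -106.9] [-179.97516202   13.88939427  166.61752615] [-0.2781321  -0.4575604  -1.48922937] [-0.18534689 -0.14016671  0.29361443] 0.0853655278844964 0.0
([-0.1815, 0.0002, 0.0383], [-0.0008, 0.463, -0.0002]) ([-0.1551, 0.0002, 0.1451], [-0.0008, 0.463, -0.0002])
```

View pics/s5.png

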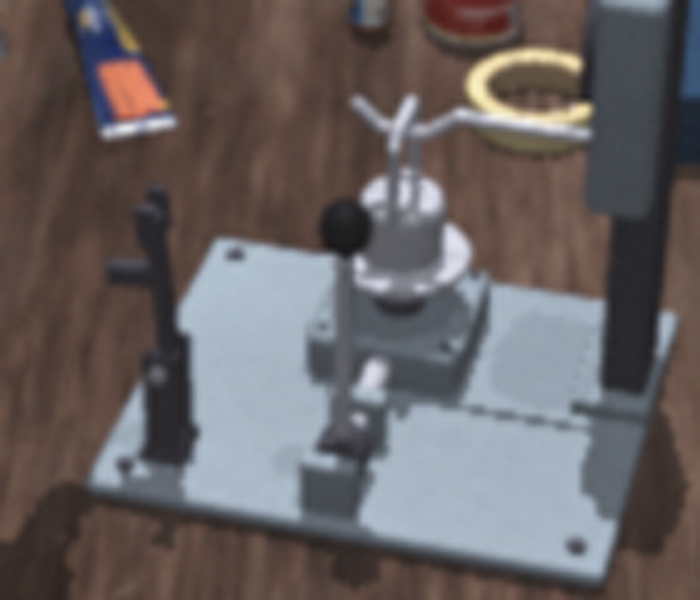

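The catch stands near vertical at (157,280) and stopped short of falling, so it needs another push. I'll measure its angle numerically, since the picture budget is used up, and plan a push from behind.

```bash
cat >> h.py <<'E'
def vplane(c,px,y=-.14):
    "pixel ray onto stand plane y -> stand coords"
    K,R,t=cam(c); d=R.T@np.linalg.inv(K)@np.r_[px,1.]; o=-R.T@t
    a,b=inS(o),inS(o+d); k=(y-a[1])/(b[1]-a[1]); return (a+k*(b-a)).round(4)
E
python3 - <<'E'
from h import *; from rig import robot,viewer
s=robot.read_state(); c=viewer.capture("side")
for n,p in dict(piv=(157,372),top=(152,195),tab=(128,270)).items(): print(n,vplane(c,[235+p[0]/5,185+p[1]/5]))
print(inc(s,S(-.065,-.14,.29),[180,0,166.62]))
E
```

```text
piv [-0.1116 -0.14    0.0732]
top [-0.1108 -0.14    0.2025]
tab [-0.1274 -0.14    0.1458]
([-0.1168, 0.0, 0.031], [0.0005, 0.4585, -0.0002])
```

Request:
servo_tool(increments=[-0.03,0,0.008,0,0.12,0,-0.07,0,0.018,0,0.28,0,-0.1,0,0.027,0,0.4,0,-0.117,0,0.031,0,0.46,0,-0.117,0,0.031,0,0.46,0,-0.117,0,0.031,0,0.46,0], claw=0)

```text
time: 19.1
ee_pos: [0.4748, -0.1182, 0.2886]
ee_rot: [180.0, -0.3, 166.6]
wrist_force: [0.3, -0.3, -0.0]
gripper_width: 0.0004
grip_force: 0.0
```

Run:
```python
from h import *; from rig import robot,viewer
s=robot.read_state(); print(s["time"],s["q"].round(1),s["ee_rot"],s["wrist_force"],inS(s["ee_pos"]),s["gripper_width"])
print(inc(s,S(-.068,-.14,.165),[180,0,166.62]))
```

```text
19.1 [-23.2  -8.  102.6   0.   85.7 -99.9] [179.95283129  -0.25013786 166.64503738] [ 0.34506236 -0.26691046 -0.02950665] [-0.06545511 -0.13980766  0.28861156] 0.00035057727416063454
([0.002, -0.0003, 0.1236], [0.0016, -0.0083, 0.0008])
```

Descend behind the catch, then push it to the front.

Request:
servo_tool(increments=[0,0,0.04,0,0,0,0,0,0.08,0,0,0,0,0,0.11,0,0,0,0,0,0.123,0,0,0,0,0,0.123,0,0,0,0.012,0,0.123,0,0,0,0.024,0,0.123,0,0,0,0.034,0,0.123,0,0,0,0.044,0,0.123,0,0,0,0.054,0,0.123,0,0,0,0.064,0,0.123,0,0,0,0.074,0,0.123,0,0,0,0.084,0,0.123,0,0,0,0.092,0,0.123,0,0,0,0.098,0,0.123,0,0,0,0.1,0,0.123,0,0,0,0.1,0,0.123,0,0,0,0.1,0,0.123,0,0,0])

```text
time: 20.9
ee_pos: [0.3785, -0.0956, 0.1681]
ee_rot: [-180.0, 0.0, 166.6]
wrist_force: [-0.1, 0.4, 0.1]
gripper_width: 0.0002
grip_force: 0.0
```

Run:
```python
from h import *; from rig import robot,viewer
s=robot.read_state(); print(s["time"],s["wrist_force"],inS(s["ee_pos"]))
c=viewer.capture("side"); cv2.imwrite("pics/s6.png",c["frame"])
m=c["frame"].max(2)<75
for v in range(205,275,3): print(v,(np.nonzero(m[v,225:300])[0]+225).tolist())
for th in (90,103,149):
    a=np.deg2rad(th); print(th,[proj(c,S(-.11+r*np.cos(a),-.14,.085+r*np.sin(a)))[0].round(0).tolist() for r in(0,.05,.1)])
print(inc(s,S(-.12,-.14,.30),[180,0,166.62]))
```

```text
20.9 [-0.13188236  0.4214459   0.1431144 ] [-0.16433993 -0.1401334   0.16806224]
205 [239, 240, 241, 242, 243, 244, 245, 246, 247, 248, 249, 250, 251, 252, 253, 254, 255, 256, 275]
208 [240, 244, 245, 246, 247, 248, 249, 250, 251, 252, 253, 254, 255, 256, 274, 275]
211 [243, 244, 245, 246, 247, 248, 249, 250, 251, 252, 253, 254, 255]
214 [236, 237, 238, 242, 243, 244, 245, 246, 247, 248, 249, 250, 251, 252, 253, 254, 255, 256, 257, 258, 259, 262, 263]
217 [225, 226, 237, 238, 239, 240, 241, 242, 243, 244, 245, 246, 247, 248, 249, 250, 251, 252, 253, 254, 262]
220 [225, 238, 239, 240, 241, 242, 243, 244, 245, 246, 247, 248, 249, 250, 251, 252, 253]
223 [241, 242, 244, 245, 246, 247, 248, 249, 252, 253, 255, 256, 257, 258]
226 [245, 246, 247, 248, 249, 250, 252, 253, 254, 255, 256, 257, 259]
229 [245, 246, 247, 248, 249, 250, 252, 253, 256, 257, 259, 299]
232 [237, 238, 239, 240, 299]
235 [236, 237, 238, 239, 240, 241, 242, 243, 244, 245, 246]
238 [234, 235, 236, 237, 238, 239, 240, 241]
241 [238, 239, 240, 241, 242, 243, 244, 245, 246, 247, 248, 249, 250, 251]
244 [246, 247, 248, 249, 250, 251, 252, 253, 254, 255, 256]
247 [246, 247, 248, 249, 250, 251, 252, 253, 254, 255, 256, 257, 258, 259]
250 [245, 246, 247, 248, 249, 250, 251, 255, 256, 257, 258, 259]
253 [245, 252, 259, 260, 261, 262, 263, 264, 270, 271]
256 [244, 263, 264, 265, 270, 271]
259 [239, 243, 244, 263, 269, 270, 271]
262 [238, 242, 243, 244, 264, 265, 266, 267, 268, 269, 270, 271, 272]
265 [238, 242, 243, 244, 264, 265, 266, 267, 268, 269, 270, 271, 272]
268 [225, 238, 243, 244, 265, 266, 267, 268, 269, 270, 271, 272]
271 [265, 266, 267, 268, 269, 270, 271, 272, 273]
274 [264, 265, 266, 267, 268, 269, 270, 271, 272]
90 [[267.0, 256.0], [266.0, 243.0], [266.0, 229.0]]
103 [[267.0, 256.0], [263.0, 243.0], [259.0, 229.0]]
149 [[267.0, 256.0], [253.0, 247.0], [239.0, 238.0]]
([-0.0444, 0.0001, -0.1319], [-0.0001, 0.0007, -0.0001])
```

The dark pixels follow the predicted 149° line, so the catch is fully open. Next I go up and over to the knob.

Request:
servo_tool(increments=[0,0,-0.04,0,0,0,0,0,-0.08,0,0,0,0,0,-0.12,0,0,0,-0.02,0,-0.132,0,0,0,-0.06,0,-0.132,0,0,0,-0.1,0,-0.132,0,0,0,-0.14,0,-0.132,0,0,0,-0.164,0,-0.132,0,0,0,-0.164,0,-0.132,0,0,0,-0.164,0,-0.132,0,0,0], claw=0.75)

```text
time: 21.95
ee_pos: [0.5377, -0.1334, 0.299]
ee_rot: [180.0, -0.1, 166.6]
wrist_force: [0.8, 0.5, 0.4]
gripper_width: 0.0642
grip_force: 0.0
```

Run:
```python
from h import *; from rig import robot,viewer
s=robot.read_state(); print(s["time"],s["wrist_force"],inS(s["ee_pos"]),s["gripper_width"],s["ee_rot"])
print(inc(s,S(0.001,-.14,.19),[180,0,166.62]))
c=viewer.capture("side"); f=c["frame"]; m=np.zeros((480,640),bool); m[220:240,293:315]=f[220:240,293:315].max(2)<60
v,u=np.nonzero(m); print("knob px",u.mean(),v.mean(),len(u),vplane(c,[u.mean(),v.mean()]))
```

```text
21.95 [0.77570435 0.52615582 0.35912117] [-0.00071826 -0.14003336  0.29903059] 0.06415360442222826 [ 1.79988194e+02 -1.23623576e-01  1.66633136e+02]
([-0.002, 0.0, 0.109], [0.0004, -0.0041, 0.0004])
knob px 303.46153846153845 230.1098901098901 91 [ 0.0033 -0.14    0.2033]
```

Request:
servo_tool(increments=[-0.002,0,0.03,0,0,0,-0.002,0,0.06,0,0,0,-0.002,0,0.085,0,0,0,-0.002,0,0.1,0,0,0,-0.002,0,0.108,0,0,0,-0.002,0,0.108,0,0,0,-0.002,0,0.108,0,0,0])

```text
time: 22.7
ee_pos: [0.5404, -0.1342, 0.1934]
ee_rot: [-180.0, 0.1, 166.6]
wrist_force: [-0.2, -0.4, 0.2]
gripper_width: 0.0641
grip_force: 0.0
```

Request:
servo_tool(increments=[0,0,0,0,0,0,0,0,0,0,0,0,0,0,0,0,0,0,0,0,0,0,0,0,0,0,0,0,0,0,0,0,0,0,0,0,0,0,0,0,0,0], claw=0, grip_force=40)

```text
time: 23.4
ee_pos: [0.5405, -0.1337, 0.1934]
ee_rot: [180.0, 0.1, 166.6]
wrist_force: [-0.7, 1.4, 5.2]
gripper_width: 0.0284
grip_force: 39.4
```

Run:
```python
from h import *; from rig import robot,viewer
s=robot.read_state(); print(s["time"],s["wrist_force"],inS(s["ee_pos"]),s["gripper_width"],s["ee_rot"],s["q"].round(1),s["grip_force"])
r=.191-.035
for k in range(1,21):
    a=.62*k/20 ; print([round(r*np.sin(a),4),0,round(r*(1-np.cos(a)),4),0,round(-np.degrees(a)/30,3),0])
```

```text
23.4 [-0.71603016  1.4363388   5.19277819] [ 0.00212476 -0.13973707  0.19337609] 0.028389200392390863 [1.79975095e+02 1.17621595e-01 1.66628857e+02] [-22.    5.  100.2   0.   74.7 -98.7] 39.428127855062485
[np.float64(0.0048), 0, np.float64(0.0001), 0, np.float64(-0.059), 0]
[np.float64(0.0097), 0, np.float64(0.0003), 0, np.float64(-0.118), 0]
[np.float64(0.0145), 0, np.float64(0.0007), 0, np.float64(-0.178), 0]
[np.float64(0.0193), 0, np.float64(0.0012), 0, np.float64(-0.237), 0]
[np.float64(0.0241), 0, np.float64(0.0019), 0, np.float64(-0.296), 0]
[np.float64(0.0288), 0, np.float64(0.0027), 0, np.float64(-0.355), 0]
[np.float64(0.0336), 0, np.float64(0.0037), 0, np.float64(-0.414), 0]
[np.float64(0.0383), 0, np.float64(0.0048), 0, np.float64(-0.474), 0]
[np.float64(0.043), 0, np.float64(0.006), 0, np.float64(-0.533), 0]
[np.float64(0.0476), 0, np.float64(0.0074), 0, np.float64(-0.592), 0]
[np.float64(0.0522), 0, np.float64(0.009), 0, np.float64(-0.651), 0]
[np.float64(0.0567), 0, np.float64(0.0107), 0, np.float64(-0.71), 0]
[np.float64(0.0612), 0, np.float64(0.0125), 0, np.float64(-0.77), 0]
[np.float64(0.0656), 0, np.float64(0.0145), 0, np.float64(-0.829), 0]
[np.float64(0.07), 0, np.float64(0.0166), 0, np.float64(-0.888), 0]
[np.float64(0.0742), 0, np.float64(0.0188), 0, np.float64(-0.947), 0]
[np.float64(0.0785), 0, np.float64(0.0212), 0, np.float64(-1.006), 0]
[np.float64(0.0826), 0, np.float64(0.0237), 0, np.float64(-1.066), 0]
[np.float64(0.0867), 0, np.float64(0.0263), 0, np.float64(-1.125), 0]
[np.float64(0.0906), 0, np.float64(0.029), 0, np.float64(-1.184), 0]
```

Knob gripped. Pull smoothly along the lever's arc.

Request:
servo_tool(increments=[0.0024,0,0,0,-0.03,0,0.0048,0,0.0001,0,-0.059,0,0.0072,0,0.0002,0,-0.089,0,0.0097,0,0.0003,0,-0.118,0,0.0145,0,0.0007,0,-0.178,0,0.0193,0,0.0012,0,-0.237,0,0.0241,0,0.0019,0,-0.296,0,0.0288,0,0.0027,0,-0.355,0,0.0336,0,0.0037,0,-0.414,0,0.0383,0,0.0048,0,-0.474,0,0.043,0,0.006,0,-0.533,0,0.0476,0,0.0074,0,-0.592,0,0.0522,0,0.009,0,-0.651,0,0.0567,0,0.0107,0,-0.71,0,0.0612,0,0.0125,0,-0.77,0,0.0656,0,0.0145,0,-0.829,0,0.07,0,0.0166,0,-0.888,0,0.0742,0,0.0188,0,-0.947,0,0.0742,0,0.0188,0,-0.947,0])

```text
time: 25.3
ee_pos: [0.4685, -0.1173, 0.175]
ee_rot: [-179.9, 28.8, 166.6]
wrist_force: [7.2, 0.7, 1.4]
gripper_width: 0.0284
grip_force: 39.7
```

Run:
```python
from h import *; from rig import robot,viewer
s=robot.read_state(); p=inS(s["ee_pos"]); print(s["time"],s["wrist_force"],p,"lever~",np.arctan2(-p[0],p[2]-.035),s["gripper_width"],s["ee_rot"],s["q"].round(1),s["grip_force"])
# next: to lever .61 in current tool axes
R=Ro.from_euler("xyz",s["ee_rot"],degrees=True); r=np.hypot(p[0],p[2]-.035)
for a in(.52,.54,.56,.58,.60,.615): print(a,inc(s,S(-r*np.sin(a),-.14,.035+r*np.cos(a)),[180,np.degrees(a),166.62]))
```

```text
25.3 [7.18672058 0.71764355 1.37454578] [-0.07175435 -0.14039489  0.17503411] lever~ 0.4735232219811997 0.028427846247906383 [-179.9439365    28.79687056  166.5952971 ] [ -28.4  -28.8  135.1    9.9   46.2 -110.1] 39.736766908317804
0.52 ([0.0073, 0.0004, -0.0], [-0.0023, -0.0332, -0.0007])
0.54 ([0.0105, 0.0004, 0.0], [-0.0023, -0.0714, -0.0007])
0.56 ([0.0136, 0.0004, 0.0002], [-0.0023, -0.1096, -0.0007])
0.58 ([0.0167, 0.0004, 0.0004], [-0.0023, -0.1478, -0.0006])
0.6 ([0.0199, 0.0004, 0.0007], [-0.0023, -0.186, -0.0006])
0.615 ([0.0222, 0.0004, 0.0009], [-0.0023, -0.2147, -0.0006])
```

Request:
servo_tool(increments=[0.003,0,0,0,-0.02,0,0.006,0,0,0,-0.04,0,0.009,0,0,0,-0.06,0,0.012,0,0.0001,0,-0.09,0,0.015,0,0.0003,0,-0.13,0,0.018,0,0.0005,0,-0.165,0,0.02,0,0.0007,0,-0.19,0,0.0215,0,0.0009,0,-0.21,0,0.0215,0,0.0009,0,-0.21,0,0.0215,0,0.0009,0,-0.21,0])

```text
time: 26.3
ee_pos: [0.4507, -0.1132, 0.1638]
ee_rot: [-179.9, 35.0, 166.6]
wrist_force: [8.8, -0.8, -0.1]
gripper_width: 0.0288
grip_force: 41.0
```

Run:
```python
from h import *; from rig import robot,viewer
s=robot.read_state(); p=inS(s["ee_pos"]); print(s["time"],s["wrist_force"],p,"lever~",np.arctan2(-p[0]-.0+.001,p[2]-.035),s["gripper_width"],s["ee_rot"],s["q"].round(1),s["grip_force"])
c=viewer.capture("side"); b=load("side2.npz"); cv2.imwrite("pics/s7.png",c["frame"])
# bail/hook/weight vertical motion: bright low-saturation profiles in the column of the weight
def col(f,u): return f[185:245,u].min(1).tolist()
for u in (314,317): print(u,col(b["frame"],u),"\n now",col(c["frame"],u))
print("exp bail rest/hang",proj(c,S(0,0,.19)),proj(c,S(0,0,.177)),"cyl top rest/hang front", proj(c,S(0,-.027,.132)),proj(c,S(0,-.027,.119)))
```

```text
26.3 [ 8.83201334 -0.8461687  -0.13304042] [-0.08999857 -0.14052533  0.1637884 ] lever~ 0.6151246018580797 0.028761381200493527 [-179.94260524   34.99864401  166.58666509] [ -31.2  -37.5  143.4   15.3   41.5 -116.3] 40.95552518963814
314 [29, 28, 30, 29, 30, 28, 29, 32, 30, 36, 40, 38, 35, 34, 34, 31, 31, 29, 32, 34, 31, 31, 31, 30, 31, 32, 29, 31, 31, 36, 52, 72, 81, 88, 93, 87, 85, 82, 92, 109, 106, 100, 95, 98, 99, 99, 96, 95, 95, 94, 94, 94, 95, 97, 111, 128, 134, 131, 113, 91] 
 now [65, 64, 63, 62, 60, 60, 60, 60, 64, 64, 63, 62, 61, 62, 62, 62, 63, 63, 64, 64, 64, 65, 64, 66, 82, 116, 160, 210, 212, 183, 166, 160, 151, 127, 99, 90, 90, 97, 103, 122, 135, 135, 133, 131, 114, 100, 97, 99, 98, 95, 92, 92, 92, 93, 95, 92, 92, 96, 107, 111]
317 [29, 28, 29, 28, 28, 29, 30, 29, 29, 28, 28, 28, 28, 29, 31, 33, 35, 34, 36, 36, 37, 35, 45, 70, 86, 100, 106, 95, 90, 91, 91, 92, 94, 97, 106, 104, 107, 117, 132, 124, 120, 126, 132, 131, 120, 104, 97, 94, 92, 93, 91, 91, 91, 96, 115, 130, 135, 133, 113, 90] 
 now [84, 82, 81, 76, 76, 81, 80, 82, 82, 81, 80, 80, 77, 75, 77, 75, 75, 74, 72, 72, 69, 73, 119, 181, 184, 156, 133, 146, 158, 125, 91, 88, 92, 92, 92, 92, 99, 126, 135, 126, 145, 146, 128, 129, 142, 146, 165, 146, 114, 98, 93, 91, 91, 90, 90, 91, 92, 96, 106, 110]
exp bail rest/hang [[314.64695712 208.49257163]] [[314.55820543 212.06417137]] cyl top rest/hang front [[312.04008067 228.90851336]] [[311.9631694  232.36754564]]
```

Run:
```python
from h import *; from rig import robot,viewer
a=cv2.imread("pics/s6.png"); b=viewer.capture("side")["frame"]; b2=viewer.capture("side")["frame"]
def sh(a,b,box):
    u0,u1,v0,v1=box; t=a[v0:v1,u0:u1]; r=cv2.matchTemplate(b[v0-12:v1+12,u0-6:u1+6],t,cv2.TM_CCOEFF_NORMED)
    _,m,_,l=cv2.minMaxLoc(r); return l[0]-6,l[1]-12,round(m,3)
for n,box in dict(bail=(309,322,203,218),cyl=(307,324,219,233),hooktip=(303,312,203,212),plate=(318,332,228,243),hookbar=(324,345,205,215)).items(): print(n,sh(a,b,box),sh(b,b2,box))
print("exp rest shift",26/13*3.5)
s=robot.read_state(); print(s["time"],s["wrist_force"],s["joint_velocities"].round(2))
```

```text
bail (0, 3, 0.944) (0, 0, 1.0)
cyl (0, 3, 0.905) (0, 0, 1.0)
hooktip (0, 2, 0.956) (0, 0, 0.999)
plate (0, 6, 0.814) (0, 0, 1.0)
hookbar (6, 4, 0.677) (0, 0, 1.0)
exp rest shift 7.0
26.45 [ 7.70609221 -0.30067398  0.75110422] [ 0.02  0.02 -0.1  -0.06  0.03  0.04]
```

The hook is drawn about 8 mm, the weight is down about 12 mm and the rest about 24 mm, so the weight hangs free. I'll settle, then hand in.

Request:
servo_tool(increments=[0,0,0,0,0,0,0,0,0,0,0,0,0,0,0,0,0,0,0,0,0,0,0,0,0,0,0,0,0,0,0,0,0,0,0,0,0,0,0,0,0,0,0,0,0,0,0,0,0,0,0,0,0,0,0,0,0,0,0,0,0,0,0,0,0,0,0,0,0,0,0,0,0,0,0,0,0,0,0,0,0,0,0,0,0,0,0,0,0,0])

```text
time: 27.95
ee_pos: [0.4508, -0.1132, 0.1638]
ee_rot: [-179.9, 35.0, 166.6]
wrist_force: [7.7, -0.8, 1.2]
gripper_width: 0.0284
grip_force: 41.0
```

```bash
python3 -c "
from rig import robot
print(robot.sign_off())"
```

```text
the job is handed in; nothing more can be done
None
```

I handed the job in at about 28 s with the weight hanging free on the gauge's hook (drawn down about 8 mm), the catch fully open and the arm holding the lever at about 0.61 rad; the sign-off returned no verdict.

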